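# Hand-spin the centrifuge rotor and stop it at the load mark

### The job

The bench centrifuge stands open with one balanced pair of tubes in its rotor: check that the rotor runs free and index it for loading. Flick it spinning with a fingertip, either way (the tube caps give the finger something to push), so that it runs on untouched for at least two full turns; then, while it is still turning, brake it with a fingertip on its flat rim, not on the tubes, so that it stops with the white line on the rotor at the red load mark on the deck, and take the finger away. Stop it there in one go, not somewhere else and then pushed round, leave both tubes seated in the rotor, and do not disturb anything else on the bench.

Things in the scene. Friction and masses are not known exactly. Their poses are not given: they have to be found in the camera images.
- centrifuge: White bench centrifuge, fixed to the bench, its round bowl open on top. Origin on the bench under the rotor's axis; z up; its front (sloping control panel) faces its own -x. Housing 260 mm wide (y), from x -217 to +134 mm; flat deck 170 mm above the bench with a round opening 212 mm in diameter around the rotor. Position and yaw vary.
- rotor_center (a point): Point on the vertical axis of the dark rotor (180 mm diameter, 0.9 kg), level with the top of its flat rim: 173 mm above the bench, 3 mm above the deck. The rim is a flat ring 68 to 90 mm from the axis; inside it a conical dish falls to 24 to 30 mm below the rim, with a nut at the centre whose top is 8 mm below the rim. Axes as the centrifuge's.
- rotor (a joint): Turn of the rotor, rad, positive anticlockwise from above, counted on over many turns. At 0 and every multiple of 2 pi its line stands at the load mark; starts at rest within -3 to 3. Free both ways without end: it slows by roughly 0.2 rad/s2 plus 0.05 rad/s2 per rad/s (uncertain by some 30 per cent), so a flick to 3 to 5 rad/s runs two to five turns. A few N on the rim stop it almost at once.
- rotor_line (a point): Outer end of the white line (12 mm wide) painted across the rotor's rim at its first tube place: on the rim's top edge, 90 mm from the axis. Turns with the rotor.
- load_mark (a point): Tip of the red wedge on the deck at the machine's front, 112 mm from the axis on the machine's own -x side. The white line must stop on the line from here to the axis. Its axes are those of the centrifuge: y is sideways across the mark. After braking, lift the finger straight up: any sideways pull while it still presses turns the light-running rotor off the mark.
- tube_a_cap (a point): Centre of the blue screw cap (18 mm in diameter, 14 mm long) of a tube seated in the rotor, a quarter turn anticlockwise (seen from above) of the rotor line. The cap leans 34 deg towards the axis; its centre is 41 mm from the axis and 2 mm above the rim's top, its highest edge about 13 mm above the rim, and it reaches to 54 mm from the axis. The free rim is clear of it.
- tube_b_cap (a point): The same for the orange cap, on the opposite side of the rotor (a quarter turn clockwise of the line).
- tube_a (a joint): How far the blue-capped tube is drawn out of its place along its own axis, m; 0 fully seated. Held by about 2.5 N of friction.
- tube_b (a joint): The same for the orange-capped tube.
- cover: The centrifuge's loose clear round cover, 224 mm in diameter, 68 mm high with its black knob, lying on the bench on the robot's left; leave alone. Origin: centre of its underside.
- tube_rack: Loose yellow tube rack, 75 x 200 x 67 mm with tubes, beside the machine, on the robot's left; leave alone. Origin: centre of its underside.
- tray: Blue staining tray with wire grid, 280 x 220 x 55 mm, on the robot's right; leave alone. Origin: centre of its underside.
- stain_jar: Glass staining jar with lid, 96 x 76 x 81 mm, behind the machine on the robot's right; leave alone. Origin: centre of its underside.
- bottle0: One of four stain bottles, 52 mm in diameter and 136 mm high, standing in the white rack on the robot's right; leave alone. Origin: centre of its underside.
- bottle1: One of four stain bottles, 52 mm in diameter and 136 mm high, standing in the white rack on the robot's right; leave alone. Origin: centre of its underside.
- bottle2: One of four stain bottles, 52 mm in diameter and 136 mm high, standing in the white rack on the robot's right; leave alone. Origin: centre of its underside.
- bottle3: One of four stain bottles, 52 mm in diameter and 136 mm high, standing in the white rack on the robot's right; leave alone. Origin: centre of its underside.

How it is judged:
By the outcome, as a careful person would: the job done as asked, in the order asked, and still so for the second after the job is handed in, with the robot touching nothing.
It also fails if it takes over 61 s, if anything falls off the work surface, if the arm or the gripper's body presses on something with over 40 N, if the wrist force passes 120 N, or if a joint passes its speed limit or range.

### The arm

A 6-joint arm with a two-finger parallel gripper is mounted at the origin on the work surface. World frame = base frame: x ahead of the robot, y to its left, z up, the work surface at z = 0. Lengths are in m, angles in rad, forces in N, time in s.
With the tool pointing down it reaches from about 0.375 to 0.925 m from the base axis. Payload 5.7 kg.
Tool frame: the origin (TCP) lies midway between the tips of the shut fingers; the grasp point (between the pads) lies arm.hold_point_z behind it (arm.hold_point_z is the distance from the TCP to the grasp point, in m); z points along the fingers, y is the direction in which the jaws open and shut (so a half turn about z gives the same grasp; the last joint's range is limited). The gripper opens to 88 mm and grips with 3 to 60 N. Pads are 20 mm wide; open, the fingers measure 115 mm over their backs; the gripper's body (75 mm by 178 mm) begins 61 mm behind the grasp point.
Start: joints at [-1.442, 0.359, 1.51, -0, 1.272, -0.115], TCP at [0.145, -0.582, 0.19] pointing down, gripper open.
Joint ranges: [-2.97, 2.97], [-1.01, 2.36], [0.21, 2.38], [-0.96, 4.11], [0.2, 2.71], [-2.98, 2.98]. Speed limits (rad/s): [2.39, 2.39, 3.14, 3.14, 3.14, 3.14].

### API

Orientations are given as a rotation vector (axis times angle).
In Python, from bench import arm gives the robot as it stands.
- The arm moves only by the tool jog_arm, never from a script. Its argument "rows" is one flat list of numbers, 5 for each row, row after row: the shift along the world's x, y, z in m, then the turn about the world's z in degrees, then the opening, from 0 (shut) to 1 (fully open). In form: [x, y, z, turn, claw, x, y, z, turn, claw, ...]. A call has exactly 10 rows; each row is the pose to reach, as a shift and turn from the pose commanded when the call began; what a row does not reach only later rows make up. A row lasts 1/10 s, in which the tool goes at most 50 mm and 8.59 degrees, less where a joint would pass 70% of its speed; a pose out of reach is approached as far as the arm can. A call with a gripper value outside its range is refused whole. The fingers move at their own pace and stop on an object; the grip force is fixed at half the most. Time passes only in rows, so rows that repeat a pose let the fingers close, or fill a call up. It gives the time, the measured TCP pose, the force and the opening at its end, in the units of the state.
- arm.state(): the state, without advancing time (a new reading comes with each control period).
- arm.camera(name): name is "scene" or "top" or "wrist"; returns (picture, depth): 400x640x3 uint8, blue, green, red; 400x640 float32, m along the optical axis (not along the pixel's ray), 0 where there is no reading.
- arm.get_calibration(name): a dict with "fovy" (degrees; the focal length in pixels is half the picture's height over the tangent of half this angle, whatever the lens; pixels are square), "cx", "cy" (the principal point, pixels), "k1" (the pictures are not rectified: a ray, as slopes to the right and down, at radius r is drawn at 1 + k1 r^2 times it, then the intrinsics apply), "R" (3x3) and "t" (3): a world point X has camera coordinates R X + t; the wrist camera has in their place "tool_from_camera" (4x4, takes a point from camera to tool coordinates, whose origin is the TCP and whose axes are the flange's). Camera axes: x right, y down, z forward; pixel columns grow to the right and rows downward; lengths in m; the calibration is good to about 2 mm. A picture is of the moment at which its call begins: read the wrist's pose just before it. get_calibration takes no time and is no camera call.
- arm.hand_in(): hands the job in, once; it reports no verdict.
The state is a dict: "t": time; "qpos": joint angles; "joint_velocities": joint speeds; "effort": joint torques, N m; "ee_pos": TCP position; "orientation": TCP orientation; "wrist_force": force on the tool from outside, world axes, zero at the start; "moment": the same for the moment, N m; "finger_gap": opening from 0.0 (shut) to 1.0 (fully open).
Only numpy, scipy, OpenCV 4.12 (cv2) and the standard library are available. Lean on these libraries where they do the work, as an engineer would, in place of code of your own. Each camera call takes 0.05 s, during which the arm holds its last target.

## Working session

There is one attempt and no reset: what is moved stays moved. The work goes in short steps, Python scripts to look and compute and a tool call to move; the robot and the scene stay as the last step left them, time stands still between calls to the robot, and variables do not carry over. Pictures are saved under pics/ and viewed, and the job is handed in when it is done.

Besides the shell and the picture viewer there is one more tool, called as a command line: name --argument value ..., lists and objects as JSON in quotes. jog_arm: Moves the arm, as the interface text tells. Its arguments: {"type":"object","properties":{"rows":{"type":"array"}},"required":["rows"]}

```bash
mkdir -p pics; ls
python3 - <<'E'
from bench import arm
import cv2,numpy as np
print(arm.state())
for n in ["scene","top","wrist"]:
    c=arm.get_calibration(n);print(n,c)
for n in ["scene","top"]:
    p,d=arm.camera(n);cv2.imwrite(f"pics/{n}0.png",p);np.save(f"pics/{n}0.npy",d)
print(arm.hold_point_z)
E
```

```text
pics
{'t': 0.0, 'qpos': array([-1.44212935e+00,  3.59490025e-01,  1.51143574e+00, -3.09038956e-07,
        1.27251234e+00, -1.15153676e-01]), 'joint_velocities': array([-0.00107123,  0.00076   , -0.00022264, -0.00112607, -0.00130101,
       -0.00111386]), 'effort': array([ 6.26265573e-04, -5.15385389e+01, -2.70723635e+01,  6.75999653e-02,
        3.53602530e-02, -1.19225506e-04]), 'ee_pos': array([ 0.14471012, -0.58150361,  0.18901732]), 'orientation': array([-3.11644444e+00, -3.81820340e-01,  2.00384007e-05]), 'wrist_force': array([ 0.53338338,  0.20502209, -0.02455668]), 'moment': array([ 0.00861622, -0.03187574,  0.01237341]), 'finger_gap': 0.9977863802548601}
scene {'fovy': 52.86110230064331, 'cx': 323.696325942823, 'cy': 198.74061718872954, 'k1': -0.057467429747887475, 'R': array([[ 0.39760962,  0.91755119, -0.00253028],
       [ 0.70105053, -0.30556853, -0.64432603],
       [-0.59197529,  0.25441637, -0.76474674]]), 't': array([-0.2228398 , -0.31091579,  1.64732834])}
top {'fovy': 57.59189925580608, 'cx': 321.45334098691137, 'cy': 194.84549479817173, 'k1': -0.0832006915145111, 'R': array([[-0.003877  , -0.99981914,  0.01861886],
       [-0.9958656 ,  0.00217053, -0.09081295],
       [ 0.09075611, -0.01889396, -0.9956939 ]]), 't': array([-0.024584  ,  0.5462425 ,  1.40844649])}
wrist {'fovy': 70.71503773538443, 'cx': 319.2904790096761, 'cy': 199.98604108858018, 'k1': -0.03966266457789108, 'tool_from_camera': array([[-1.24320123e-03, -9.66268923e-01, -2.57532180e-01,
         7.08943395e-02],
       [ 9.99999147e-01, -1.30426003e-03,  6.62665264e-05,
         1.18761673e-03],
       [-3.99920215e-04, -2.57531878e-01,  9.66269720e-01,
        -1.95104775e-01],
       [ 0.00000000e+00,  0.00000000e+00,  0.00000000e+00,
         1.00000000e+00]])}
0.0187
```

View pics/top0.png

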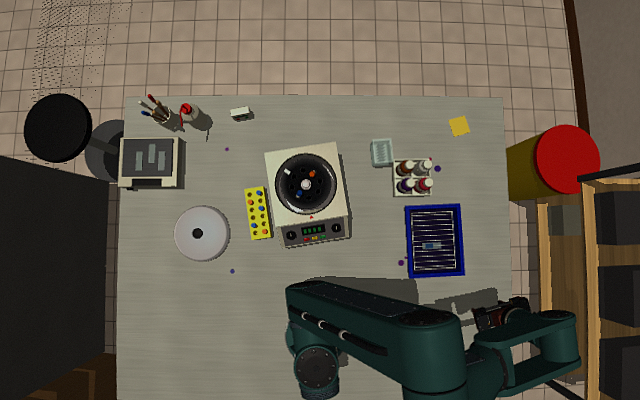

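View pics/scene0.png

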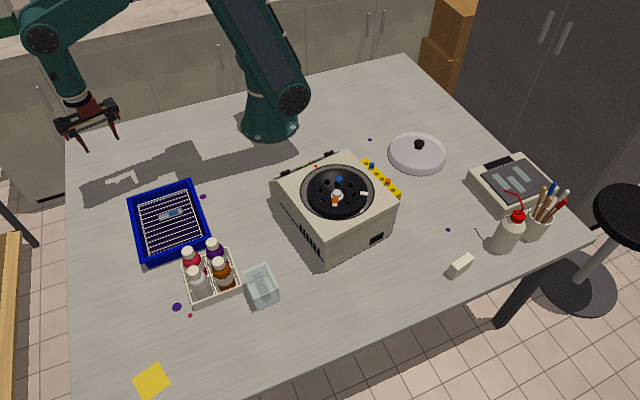

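The top view shows the rotor at about (305,184) and the red mark near (311,216). I'll zoom in and measure.

```bash
cat > h.py <<'E'
import cv2,numpy as np
from bench import arm
from scipy.spatial.transform import Rotation as Ro
def intr(c):
    f=200/np.tan(np.radians(c["fovy"])/2); return f
def undist(c,uv):
    uv=np.atleast_2d(np.array(uv,float)); f=intr(c)
    K=np.array([[f,0,c["cx"]],[0,f,c["cy"]],[0,0,1]])
    return cv2.undistortPoints(uv.reshape(-1,1,2),K,np.array([c["k1"],0,0,0,0])).reshape(-1,2)
def RT(name,st=None):
    c=arm.get_calibration(name)
    if name!="wrist": return c,c["R"],c["t"]
    T=np.eye(4);T[:3,:3]=Ro.from_rotvec(st["orientation"]).as_matrix();T[:3,3]=st["ee_pos"]
    M=np.linalg.inv(T@c["tool_from_camera"]); return c,M[:3,:3],M[:3,3]
def onplane(name,uv,z,st=None):
    c,R,t=RT(name,st); s=undist(c,uv); d=np.c_[s,np.ones(len(s))]@R; o=-R.T@t
    k=(z-o[2])/d[:,2]; return o+d*k[:,None]
def proj(name,X,st=None):
    c,R,t=RT(name,st); X=np.atleast_2d(X)@R.T+t; s=X[:,:2]/X[:,2:]; r2=(s**2).sum(1,keepdims=True)
    return s*(1+c["k1"]*r2)*intr(c)+[c["cx"],c["cy"]]
def warp(name,p,cx,cy,z,half,n=600,st=None):
    # orthorectified at plane z: image up = +x, left=+y
    g=np.linspace(half,-half,n); X,Y=np.meshgrid(g,g,indexing='ij')
    P=np.c_[(cx+X).ravel(),(cy+Y).ravel(),np.full(n*n,z)]
    m=proj(name,P,st).astype(np.float32).reshape(n,n,2)
    return cv2.remap(p,m,None,cv2.INTER_CUBIC)
E
python3 - <<'E'
from h import *
print(onplane("top",[[305,184],[311,216]],0.173))
p=cv2.imread("pics/top0.png");c=onplane("top",[[305,184]],0.173)[0]
cv2.imwrite("pics/w0.png",warp("top",p,c[0],c[1],.173,.2))
p=cv2.imread("pics/scene0.png")
cv2.imwrite("pics/w1.png",warp("scene",p,c[0],c[1],.173,.2))
E
```

```text
[[0.57135165 0.03465683 0.173     ]
 [0.45815579 0.01357791 0.173     ]]
```

View pics/w0.png

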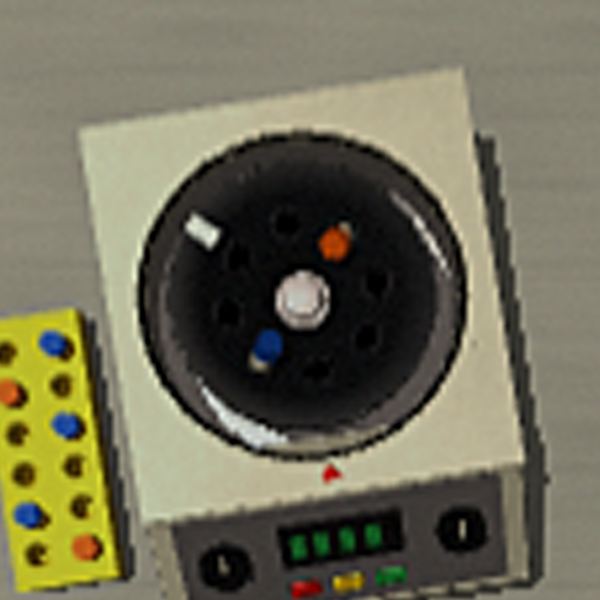

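View pics/w1.png

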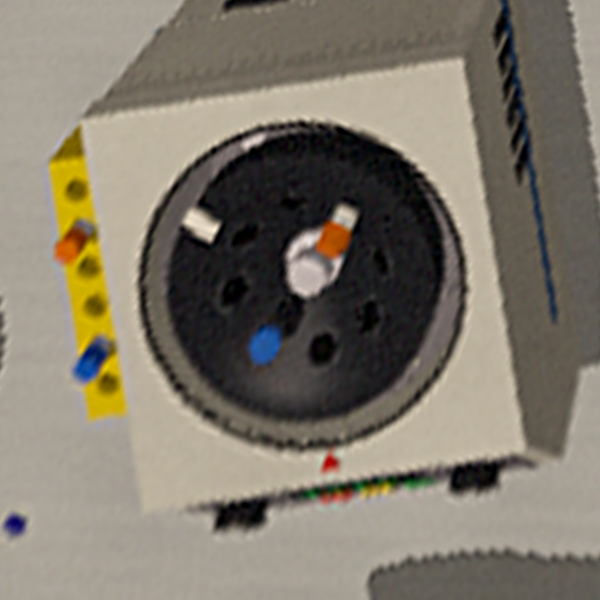

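jog_arm --rows '[0.02,0.034,0.02,-1.4,0,0.04,0.072,0.04,-2.8,0,0.06,0.11,0.06,-4.2,0,0.08,0.15,0.07,-5.6,0,0.1,0.188,0.08,-7,0,0.125,0.226,0.09,-8.4,0,0.147,0.264,0.1,-9.8,0,0.169,0.302,0.105,-11.2,0,0.191,0.34,0.11,-12.6,0,0.213,0.378,0.11,-14,0]'

```text
t: 1.1
ee_pos: [0.3585, -0.2027, 0.3004]
orientation: [3.141, -0.003, 0.002]
wrist_force: [0.8, -1.0, 0.6]
finger_gap: 0.127
```

jog_arm --rows '[0.022,0.038,0,0,0,0.044,0.076,0,0,0,0.066,0.114,0,0,0,0.088,0.152,-0.01,0,0,0.11,0.19,-0.02,0,0,0.125,0.22,-0.03,0,0,0.138,0.238,-0.04,0,0,0.138,0.238,-0.05,0,0,0.138,0.238,-0.05,0,0,0.138,0.238,-0.05,0,0]'

```text
t: 2.1
ee_pos: [0.495, 0.0329, 0.2496]
orientation: [3.141, -0.002, -0.002]
wrist_force: [0.0, 0.3, 0.3]
finger_gap: 0.006
```

Run:
```python
from h import *
s=arm.state();p,d=arm.camera("wrist");cv2.imwrite("pics/wr0.png",p)
print(s["t"],s["ee_pos"],s["orientation"],s["wrist_force"],s["finger_gap"],s["qpos"])
cv2.imwrite("pics/ww0.png",warp("wrist",p,.575,.034,.173,.15,st=s))
np.save("pics/wr0d.npy",d)
```

```text
2.1 [0.49495228 0.03294158 0.24959281] [ 3.14130623e+00 -1.82175711e-03 -2.04954822e-03] [0.02296549 0.34923862 0.32881286] 0.005634861454243139 [-7.25725844e-02  1.55050470e-01  1.64180697e+00 -3.88109187e-04
  1.34601624e+00  1.49947036e+00]
```

View pics/wr0.png

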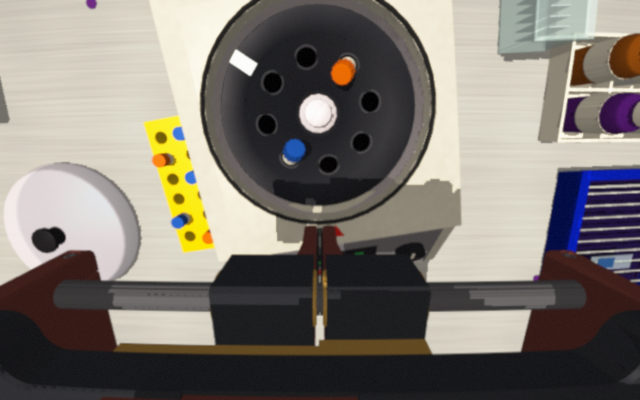

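View pics/ww0.png

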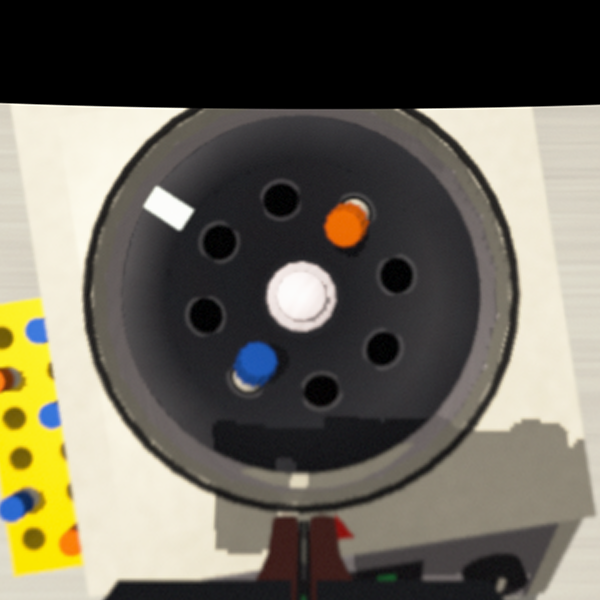

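jog_arm --rows '[0,0,-0.03,0,0,0,0,-0.06,0,0,0,0,-0.07,0,0,0,0,-0.073,0,0,0,0,-0.0745,0,0,0,0,-0.0745,0,0,0,0,-0.0755,0,0,0,0,-0.0755,0,0,0,0,-0.076,0,0,0,0,-0.076,0,0]'

```text
t: 3.15
ee_pos: [0.4959, 0.0338, 0.174]
orientation: [-3.142, 0.001, -0.001]
wrist_force: [0.9, 0.1, 0.9]
finger_gap: 0.011
```

jog_arm --rows '[0,0,-0.0005,0,0,0,0,-0.0005,0,0,0,0,-0.0005,0,0,0,0,-0.0005,0,0,0,0,-0.001,0,0,0,0,-0.001,0,0,0,0,-0.001,0,0,0,0,-0.001,0,0,0,0,-0.0015,0,0,0,0,-0.0015,0,0]'

```text
t: 4.15
ee_pos: [0.4958, 0.0338, 0.1723]
orientation: [-3.141, 0.001, 0.0]
wrist_force: [-0.8, -0.0, -0.5]
finger_gap: 0.004
```

Run:
```python
from h import *
for i in range(4):
    s=arm.state();p,d=arm.camera("wrist");print(s["t"],s["ee_pos"],s["wrist_force"],s["moment"])
cv2.imwrite("pics/wr1.png",p)
```

```text
4.15 [0.49579087 0.03376595 0.17228428] [-0.79539149 -0.02277157 -0.54771745] [ 0.02542031 -0.03128006  0.02040782]
4.2 [0.4957832  0.03377558 0.17227159] [-0.33536872  0.10776915 -0.04167827] [ 0.03562078  0.07449088 -0.07369497]
4.25 [0.49578697 0.0337565  0.17230375] [-0.69073987 -0.34502762 -0.80417423] [0.03187809 0.01942848 0.00182877]
4.3 [0.49582732 0.03375302 0.17233713] [ 0.33116101 -0.0012474   0.82317084] [ 0.03599219  0.06757767 -0.02556485]
```

View pics/wr1.png

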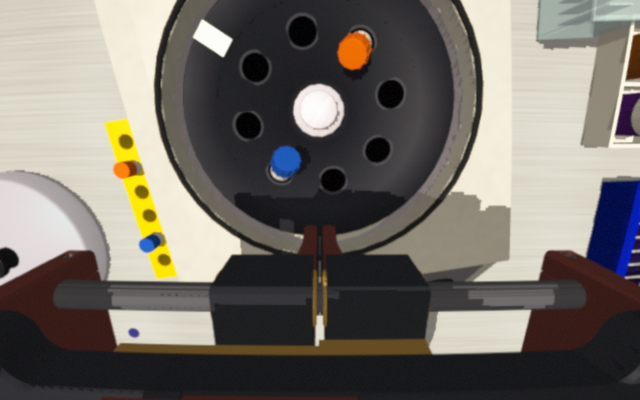

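jog_arm --rows '[0,0,-0.0003,0,0,0,0,-0.0003,0,0,0,0,-0.0006,0,0,0,0,-0.0006,0,0,0,0,-0.0009,0,0,0,0,-0.0009,0,0,0,0,-0.0012,0,0,0,0,-0.0012,0,0,0,0,-0.0015,0,0,0,0,-0.0015,0,0]'

```text
t: 5.35
ee_pos: [0.4958, 0.0338, 0.1708]
orientation: [-3.141, 0.001, 0.0]
wrist_force: [-0.3, 0.0, -0.5]
finger_gap: 0.004
```

Run:
```python
from h import *
for i in range(3):
    s=arm.state();p,d=arm.camera("wrist");print(s["t"],s["ee_pos"],s["wrist_force"],s["moment"])
```

```text
5.35 [0.49576974 0.03378858 0.17077503] [-0.3006367   0.04674291 -0.46276695] [ 0.02056452 -0.00587635  0.00816164]
5.4 [0.49582272 0.03376468 0.17082162] [ 0.70438581  0.66318199 -0.30446061] [ 0.05090191  0.01075971 -0.02177264]
5.45 [0.49581605 0.03376917 0.17081797] [ 0.0334659  -0.02072516  0.37215386] [ 0.04664301 -0.03315518  0.02018098]
```

Run:
```python
from h import *
s=arm.state();p,d=arm.camera("wrist")
P=[s["ee_pos"],s["ee_pos"]+[.01,.0135,0],s["ee_pos"]+[.01,-.0135,0],[.575-.068,.034,.173],[.575-.09,.034,.173]]
print(proj("wrist",P,s))
t=np.linspace(0,2*np.pi,200)
q=p.copy()
for r,c in((.068,(0,255,0)),(.09,(0,255,255)),(.106,(255,0,255))):
    X=np.c_[.575+r*np.cos(t),.034+r*np.sin(t),np.full(200,.17 if r>.1 else .173)]
    cv2.polylines(q,[np.round(proj("wrist",X,s)).astype(int)],True,c,1)
print(s["t"],d[225,310],d[180,330], d[218,295],d[215:240:3,322],d[215:240:3,310])
cv2.imwrite("pics/ov.png",cv2.resize(q[0:300,100:540],None,fx=1.8,fy=1.8))
```

```text
[[317.95186423 225.23858007]
 [299.28794029 212.26025474]
 [336.53469472 212.19641984]
 [317.59406176 211.56895883]
 [317.69456551 240.09252952]]
5.5 0.17066158 0.20634599 0.20363647 [0.20264353 0.20299594 0.20398544 0.20482656 0.17169449 0.16567558
 0.1612543  0.15819936 0.15361361] [0.20224272 0.20214246 0.20364064 0.20351689 0.16771907 0.16327697
 0.15866812 0.15530767 0.15007922]
```

View pics/ov.png

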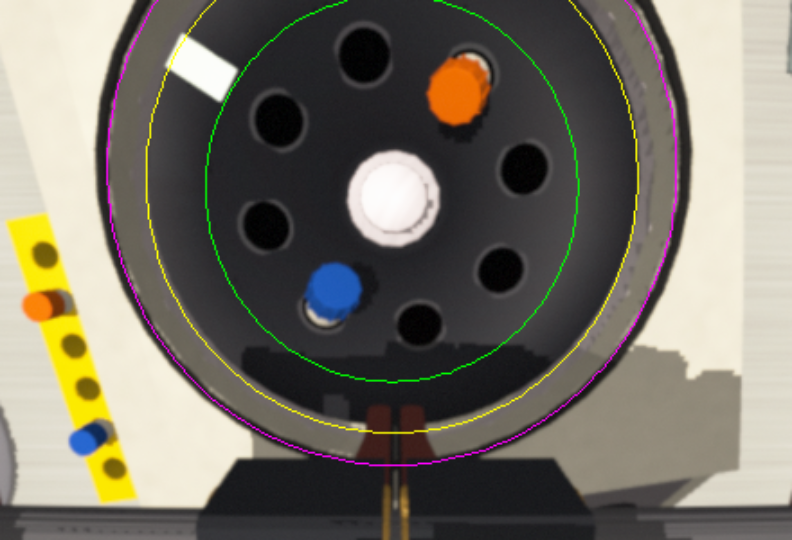

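Run:
```python
from h import *
s=arm.state();p,d=arm.camera("wrist")
c,R,t=RT("wrist",s)
def up(uv):
    X=np.r_[undist(c,[uv])[0],1]*d[uv[1],uv[0]]; return (X-t)@R
for v in range(216,250,3): print(v,*[np.round(up((u,v)),4) for u in (308,330)], p[v,308])
for uv in((290,215),(345,215),(250,215),(100,215),(400,240),(300,60),(480,180),(318,110)): print(uv,up(uv).round(4))
```

```text
216 [0.5038 0.0409 0.1733] [0.5035 0.025  0.1726] [30 27 27]
219 [0.5016 0.0409 0.1735] [0.5012 0.025  0.1725] [26 25 25]
222 [0.499  0.041  0.1725] [0.4992 0.025  0.1733] [30 25 26]
225 [0.5082 0.0396 0.2042] [0.5087 0.0263 0.2056] [28 29 49]
228 [0.5083 0.0394 0.2097] [0.5083 0.0264 0.2097] [26 29 61]
231 [0.5084 0.0392 0.2149] [0.5083 0.0266 0.2146] [28 30 63]
234 [0.5083 0.039  0.2191] [0.5088 0.0268 0.2206] [25 30 63]
237 [0.5085 0.0388 0.2241] [0.567  0.0327 0.3659] [26 30 62]
240 [0.5087 0.0387 0.2286] [0.508  0.0271 0.227 ] [27 31 62]
243 [0.5085 0.0385 0.232 ] [0.5086 0.0273 0.2323] [26 31 62]
246 [0.508  0.0384 0.2347] [0.5077 0.0273 0.2341] [28 31 62]
249 [0.5084 0.0383 0.239 ] [0.5079 0.0275 0.238 ] [30 33 64]
(290, 215) [0.505  0.0536 0.1746]
(345, 215) [0.567  0.0327 0.3659]
(250, 215) [0.5044 0.0827 0.1727]
(100, 215) [ 0.4481  0.3403 -0.0009]
(400, 240) [ 0.4836 -0.0278  0.17  ]
(300, 60) [0.6115 0.0461 0.1515]
(480, 180) [ 0.5295 -0.0819  0.1707]
(318, 110) [0.5771 0.0335 0.164 ]
```

Run:
```python
from h import *
s=arm.state();p,d=arm.camera("scene");cv2.imwrite("pics/sc1.png",cv2.resize(p[110:290,240:440],None,fx=4,fy=3.3,interpolation=cv2.INTER_CUBIC) )
print(s["t"],proj("scene",[s["ee_pos"]]))
```

```text
5.6 [[325.28570325 171.40816285]]
```

View pics/sc1.png

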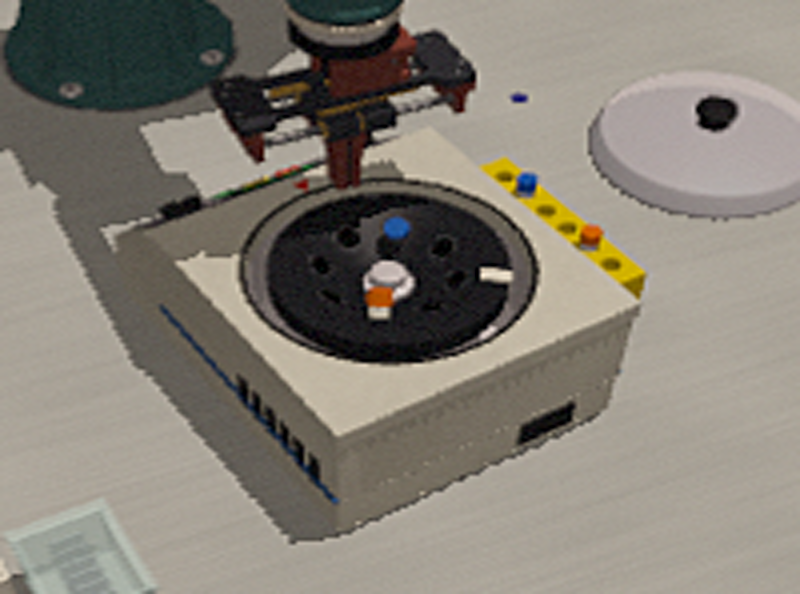

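Run:
```python
from h import *
s=arm.state();p,d=arm.camera("wrist")
c,R,t=RT("wrist",s)
v,u=np.mgrid[195:300,280:360]; uv=np.c_[u.ravel(),v.ravel()]
X=np.c_[undist(c,uv),np.ones(len(uv))]*d[v,u].ravel()[:,None]; W=((X-t)@R).reshape(105,80,3)
for i in range(20,105,5): print(195+i,[tuple((W[i,j]*1000).round().astype(int)) for j in (16,24,30,36,38,40,44,50,58,64)])
q=p[180:330,220:420]; cv2.imwrite("pics/z1.png",cv2.resize(q,None,fx=4,fy=4,interpolation=cv2.INTER_NEAREST))
```

```text
215 [(np.int64(505), np.int64(49), np.int64(174)), (np.int64(504), np.int64(44), np.int64(173)), (np.int64(505), np.int64(39), np.int64(173)), (np.int64(504), np.int64(35), np.int64(173)), (np.int64(505), np.int64(34), np.int64(174)), (np.int64(505), np.int64(32), np.int64(174)), (np.int64(504), np.int64(29), np.int64(173)), (np.int64(504), np.int64(25), np.int64(173)), (np.int64(504), np.int64(19), np.int64(173)), (np.int64(504), np.int64(15), np.int64(173))]
220 [(np.int64(501), np.int64(50), np.int64(174)), (np.int64(501), np.int64(44), np.int64(173)), (np.int64(501), np.int64(39), np.int64(173)), (np.int64(501), np.int64(35), np.int64(173)), (np.int64(501), np.int64(34), np.int64(174)), (np.int64(501), np.int64(32), np.int64(174)), (np.int64(501), np.int64(29), np.int64(173)), (np.int64(501), np.int64(25), np.int64(173)), (np.int64(501), np.int64(19), np.int64(173)), (np.int64(501), np.int64(15), np.int64(173))]
225 [(np.int64(497), np.int64(50), np.int64(174)), (np.int64(497), np.int64(44), np.int64(174)), (np.int64(508), np.int64(38), np.int64(205)), (np.int64(497), np.int64(35
[... 6104 characters left out ...]
00)), (np.int64(525), np.int64(33), np.int64(300)), (np.int64(527), np.int64(32), np.int64(303)), (np.int64(530), np.int64(30), np.int64(308)), (np.int64(530), np.int64(28), np.int64(308)), (np.int64(529), np.int64(27), np.int64(307))]
295 [(np.int64(528), np.int64(38), np.int64(308)), (np.int64(528), np.int64(36), np.int64(307)), (np.int64(529), np.int64(35), np.int64(309)), (np.int64(525), np.int64(34), np.int64(303)), (np.int64(523), np.int64(33), np.int64(300)), (np.int64(524), np.int64(33), np.int64(302)), (np.int64(526), np.int64(32), np.int64(304)), (np.int64(528), np.int64(30), np.int64(308)), (np.int64(529), np.int64(28), np.int64(308)), (np.int64(529), np.int64(27), np.int64(308))]
```

View pics/z1.png

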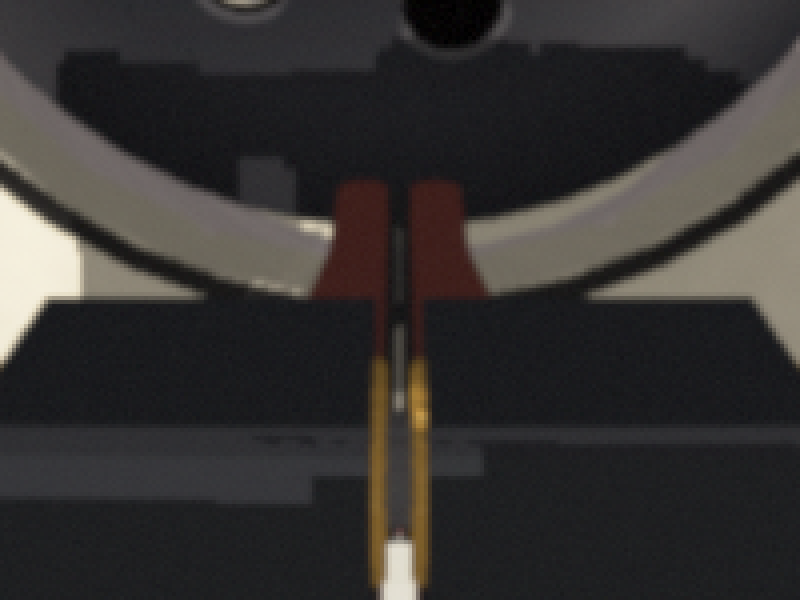

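jog_arm --rows '[0,0,-0.001,0,0,0,0,-0.003,0,0,0,0,-0.005,0,0,0,0,-0.007,0,0,0,0,-0.009,0,0,0,0,-0.011,0,0,0,0,-0.013,0,0,0,0,-0.015,0,0,0,0,-0.017,0,0,0,0,-0.018,0,0]'

```text
t: 6.7
ee_pos: [0.4957, 0.0338, 0.1526]
orientation: [-3.141, 0.001, 0.0]
wrist_force: [-0.3, 0.4, 0.7]
finger_gap: 0.003
```

Run:
```python
from h import *
s=arm.state();p,d=arm.camera("wrist")
print(s["t"],s["ee_pos"],s["wrist_force"])
q=p[180:330,220:420]; cv2.imwrite("pics/z2.png",cv2.resize(q,None,fx=4,fy=4,interpolation=cv2.INTER_NEAREST))
```

```text
6.7 [0.49569259 0.03377734 0.15257959] [-0.25978187  0.35250644  0.73684582]
```

View pics/z2.png

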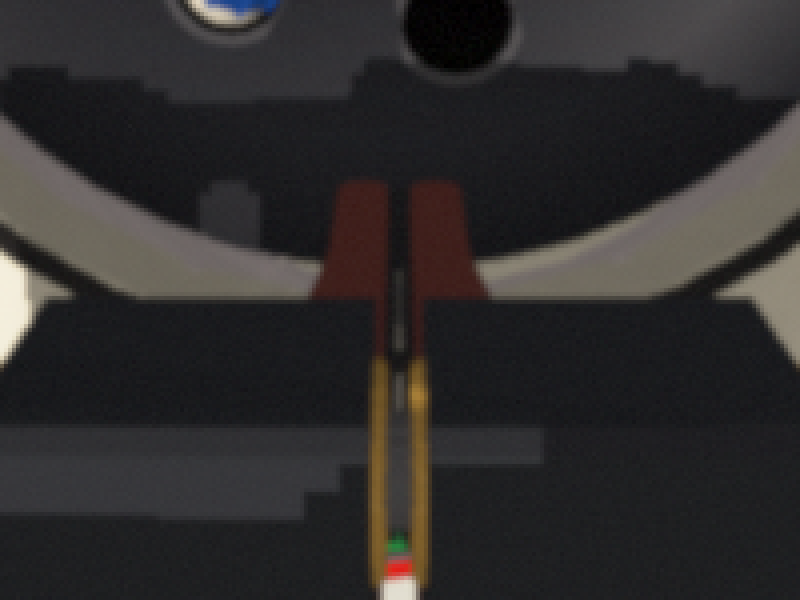

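jog_arm --rows '[0,0,-0.002,0,0,0,0,-0.004,0,0,0,0,-0.006,0,0,0,0,-0.0065,0,0,0,0,-0.007,0,0,0,0,-0.0075,0,0,0,0,-0.008,0,0,0,0,-0.0085,0,0,0,0,-0.009,0,0,0,0,-0.009,0,0]'

```text
t: 7.75
ee_pos: [0.4958, 0.0338, 0.1438]
orientation: [-3.141, 0.001, 0.0]
wrist_force: [-0.6, 0.0, 0.1]
finger_gap: 0.006
```

Run:
```python
from h import *
for i in range(2):
    s=arm.state();p,d=arm.camera("wrist")
    print(s["t"],s["ee_pos"],s["wrist_force"])
c,R,t=RT("wrist",s)
for uv in((308,222),(308,224),(308,226),(308,228)):
    X=np.r_[undist(c,[uv])[0],1]*d[uv[1],uv[0]]; print(uv,((X-t)@R).round(4))
```

```text
7.75 [0.49579611 0.03379822 0.14377016] [-0.56885352  0.00223013  0.11472312]
7.8 [0.49581755 0.03376503 0.14379159] [-0.50041894 -0.44458804 -0.36271138]
(308, 222) [0.5084 0.0398 0.1725]
(308, 224) [0.5077 0.0398 0.1741]
(308, 226) [0.5085 0.0395 0.1797]
(308, 228) [0.5084 0.0394 0.1829]
```

jog_arm --rows '[0,0,-0.0002,0,0,0,0,-0.0004,0,0,0,0,-0.0006,0,0,0,0,-0.0008,0,0,0,0,-0.001,0,0,0,0,-0.0012,0,0,0,0,-0.0014,0,0,0,0,-0.0015,0,0,0,0,-0.0015,0,0,0,0,-0.0015,0,0]'

```text
t: 8.85
ee_pos: [0.4958, 0.0338, 0.1423]
orientation: [-3.141, 0.001, 0.0]
wrist_force: [-0.4, -0.2, 0.5]
finger_gap: 0.007
```

Run:
```python
from h import *
for i in range(3):
    s=arm.state();p,d=arm.camera("wrist")
    print(s["t"],s["ee_pos"],s["wrist_force"],s["effort"][:3])
```

```text
8.85 [0.49579845 0.03378845 0.14230326] [-0.38191537 -0.19481979  0.45047427] [-1.13298840e-03 -4.18812239e+01 -2.37273592e+01]
8.9 [0.49583367 0.03378462 0.14233199] [-0.00208384  0.25816004 -0.26394994] [ 5.19195655e-04 -4.18834090e+01 -2.37293744e+01]
8.95 [0.49583351 0.0337708  0.14234863] [-0.10312201  0.22150407 -0.2479659 ] [ 2.84103169e-05 -4.18851507e+01 -2.37310195e+01]
```

jog_arm --rows '[0,0,-0.0002,0,0,0,0,-0.0004,0,0,0,0,-0.0006,0,0,0,0,-0.0008,0,0,0,0,-0.001,0,0,0,0,-0.0012,0,0,0,0,-0.0014,0,0,0,0,-0.0015,0,0,0,0,-0.0015,0,0,0,0,-0.0015,0,0]'

```text
t: 10.0
ee_pos: [0.4958, 0.0338, 0.1408]
orientation: [-3.141, 0.001, 0.0]
wrist_force: [0.6, 0.0, -0.1]
finger_gap: 0.007
```

Run:
```python
from h import *
for i in range(2):
    s=arm.state();p,d=arm.camera("wrist")
    print(s["t"],s["ee_pos"],s["wrist_force"],s["effort"][:3])
c,R,t=RT("wrist",s)
for uv in((308,218),(308,220),(308,222),(308,224),(308,226),(308,228)):
    X=np.r_[undist(c,[uv])[0],1]*d[uv[1],uv[0]]; print(uv,((X-t)@R).round(4))
cv2.imwrite("pics/wr3.png",p)
```

```text
10.0 [0.49579553 0.03379345 0.14082203] [ 0.59504153  0.01626959 -0.08091655] [ 3.64513226e-04 -4.19268537e+01 -2.36500525e+01]
10.05 [0.49583663 0.03378886 0.14081165] [ 0.13125297  0.62086648 -0.18492498] [-3.15309080e-04 -4.19287741e+01 -2.36520320e+01]
(308, 218) [0.5118 0.0397 0.1717]
(308, 220) [0.5111 0.0397 0.1732]
(308, 222) [0.5098 0.0397 0.1732]
(308, 224) [0.508  0.0397 0.172 ]
(308, 226) [0.5081 0.0396 0.1757]
(308, 228) [0.5087 0.0394 0.1808]
```

View pics/wr3.png

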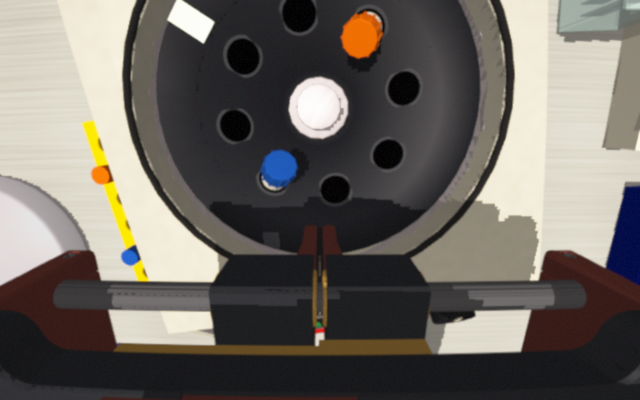

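jog_arm --rows '[0,0,-0.0003,0,0,0,0,-0.0006,0,0,0,0,-0.0009,0,0,0,0,-0.0012,0,0,0,0,-0.0014,0,0,0,0,-0.0016,0,0,0,0,-0.0018,0,0,0,0,-0.002,0,0,0,0,-0.002,0,0,0,0,-0.002,0,0]'

```text
t: 11.1
ee_pos: [0.496, 0.0337, 0.1404]
orientation: [3.141, -0.001, 0.001]
wrist_force: [-5.3, -0.7, 15.5]
finger_gap: 0.008
```

Run:
```python
from h import *
for i in range(2):
    s=arm.state();p,d=arm.camera("scene" if i else "wrist")
    print(s["t"],s["ee_pos"],s["wrist_force"],s["effort"][:3])
cv2.imwrite("pics/sc2.png",cv2.resize(p[110:230,260:400],None,fx=5,fy=5,interpolation=cv2.INTER_CUBIC) )
print(proj("scene",[[.496,.034,.173]]))
```

```text
11.1 [0.49596042 0.03371775 0.14040986] [-5.26408406 -0.71672079 15.5302829 ] [ -0.15207633 -34.55972672 -21.70367181]
11.15 [0.49596713 0.03370359 0.14043716] [-5.00926161  0.3463095  16.47034282] [ -0.15244621 -34.56426501 -21.70261681]
[[325.37508169 170.92716657]]
```

View pics/sc2.png

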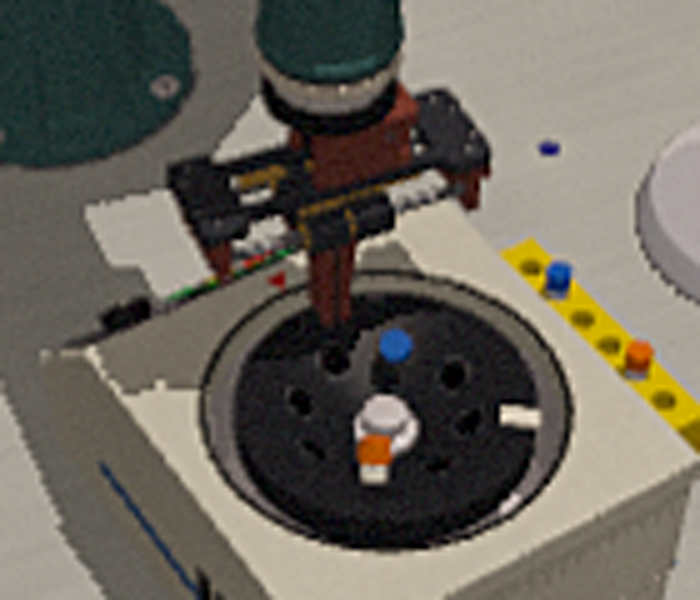

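jog_arm --rows '[0,0,0.01,0,0,0,0,0.04,0,0,0,0,0.07,0,0,0,0.04,0.07,0,0,0,0.06,0.07,0,0,0,0.06,0.07,0,0,0,0.06,0.07,0,0,0,0.06,0.07,0,0,0,0.06,0.07,0,0,0,0.06,0.07,0,0]'

```text
t: 12.2
ee_pos: [0.4958, 0.0931, 0.2087]
orientation: [3.142, -0.002, -0.0]
wrist_force: [1.0, 0.4, 0.2]
finger_gap: 0.004
```

```bash
cat >> h.py <<'E'
def blobs(p):
    hsv=cv2.cvtColor(p,cv2.COLOR_BGR2HSV); return hsv
def ang(p,st,c=(.575,.034),dbg=False):
    """rotor cap angles in wrist image: blue and orange; centroid projected on z=.178"""
    w=warp("wrist",p,c[0],c[1],.175,.07,280,st)  # 0.5 mm/px
    hsv=cv2.cvtColor(w,cv2.COLOR_BGR2HSV); out={}
    for n,lo,hi in(("b",(100,120,60),(125,255,255)),("o",(5,150,100),(18,255,255))):
        m=cv2.inRange(hsv,lo,hi); k,l,sst,ce=cv2.connectedComponentsWithStats(m)
        if k<2: continue
        i=1+np.argmax(sst[1:,4]); 
        if sst[i,4]<80: continue
        out[n]=(np.array([.07-ce[i][1]*.14/279,.07-ce[i][0]*.14/279]),int(sst[i,4]))
    return out
E
python3 - <<'E'
from h import *
s=arm.state();p,d=arm.camera("wrist");print(s["t"],s["ee_pos"],s["wrist_force"])
np.savez("pics/v1.npz",p=p,d=d,**{k:s[k] for k in("ee_pos","orientation")})
cv2.imwrite("pics/v1.png",p)
cv2.imwrite("pics/v1w.png",warp("wrist",p,.555,.034,.171,.15,st=s))
print(ang(p,s))
E
```

```text
12.2 [0.49580519 0.09307903 0.2086833 ] [0.96762847 0.40908656 0.24770433]
{'b': (array([-0.03195166,  0.02122403]), 1582), 'o': (array([ 0.03695684, -0.02367474]), 1483)}
```

View pics/v1w.png

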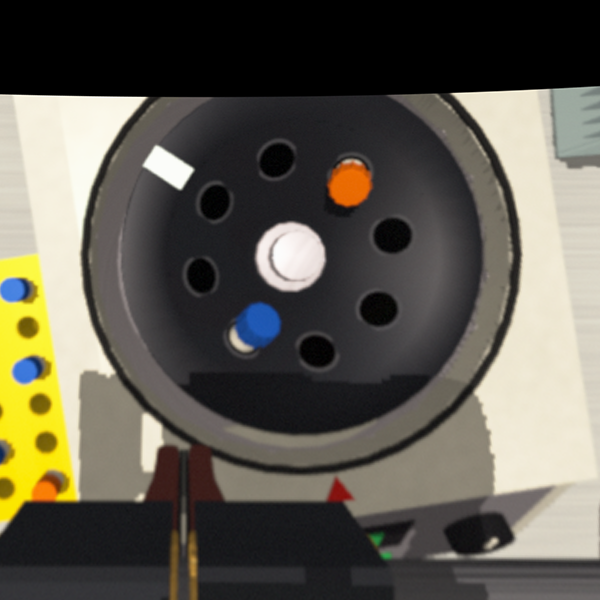

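Run:
```python
from h import *
from scipy.optimize import least_squares
z=np.load("pics/v1.npz");s={"ee_pos":z["ee_pos"],"orientation":z["orientation"]};p=z["p"]
g=cv2.cvtColor(p,cv2.COLOR_BGR2GRAY).astype(float)
c0=np.array([.575,.034])
pts=[];r=np.linspace(.098,.118,200)
for a in np.radians(np.arange(0,360,2)):
    X=np.c_[c0[0]+r*np.cos(a),c0[1]+r*np.sin(a),np.full(200,.170)]
    uv=proj("wrist",X,s)
    if uv.min()<2 or uv[:,1].max()>397 or uv[:,0].max()>637: continue
    v=cv2.remap(g.astype(np.float32),uv.astype(np.float32).reshape(1,-1,2),None,cv2.INTER_LINEAR)[0]
    i=np.argmin(v); pts.append((a,r[i],v[i],np.array(X[i,:2])))
P=np.array([q[3] for q in pts if q[2]<45]);
f=lambda w:np.hypot(P[:,0]-w[0],P[:,1]-w[1])-w[2]
o=least_squares(f,[.575,.034,.106],loss="soft_l1",f_scale=.001);print(len(P),o.x,np.abs(f(o.x)).mean())
c=o.x[:2]
# mark: red
w=warp("wrist",p,.466,.015,.170,.03,600,s);hsv=cv2.cvtColor(w,cv2.COLOR_BGR2HSV)
m=cv2.inRange(hsv,(0,120,60),(6,255,255))|cv2.inRange(hsv,(174,120,60),(180,255,255))
k,l,st,ce=cv2.connectedComponentsWithStats(m); print(st,ce)
cv2.imwrite("pics/mark.png",w)
# white line
w2=warp("wrist",p,c[0],c[1],.173,.1,800,s); m2=cv2.inRange(cv2.cvtColor(w2,cv2.COLOR_BGR2HSV),(0,0,190),(180,50,255))
yy,xx=np.mgrid[:800,:800];X=.1-yy*.2/799;Y=.1-xx*.2/799;rr=np.hypot(X,Y);m2[(rr<.064)|(rr>.092)]=0
k,l,st,ce=cv2.connectedComponentsWithStats(m2);i=1+np.argmax(st[1:,4]);print(st[i]);sel=l==i
print("line",X[sel].mean(),Y[sel].mean(),np.degrees(np.arctan2(Y[sel].mean(),X[sel].mean())),rr[sel].min(),rr[sel].max())
b=ang(p,s,c);print({n:(v[0],np.degrees(np.arctan2(v[0][1],v[0][0])),np.hypot(*v[0])) for n,v in b.items()})
d=b["o"][0]-b["b"][0];print("cap axis",np.degrees(np.arctan2(d[1],d[0])))
```

```text
134 [0.57691801 0.03341003 0.10787684] 0.00042400393287983436
[[     0      0    600    600 350735]
 [   250    307    129    123   9265]] [[299.27007285 297.3334968 ]
 [308.20410146 381.51494873]]
[  85  181   99   86 4399]
line 0.04404189597078185 0.06645869851522176 56.4677335389662 0.06855672079473954 0.09109068045250651
{'b': (array([-0.03382682,  0.02181716]), np.float64(147.17934964738708), np.float64(0.040252234229538594)), 'o': (array([ 0.03502641, -0.02307181]), np.float64(-33.37279828486456), np.float64(0.04194231033622545))}
cap axis -33.10240096827435
```

View pics/mark.png

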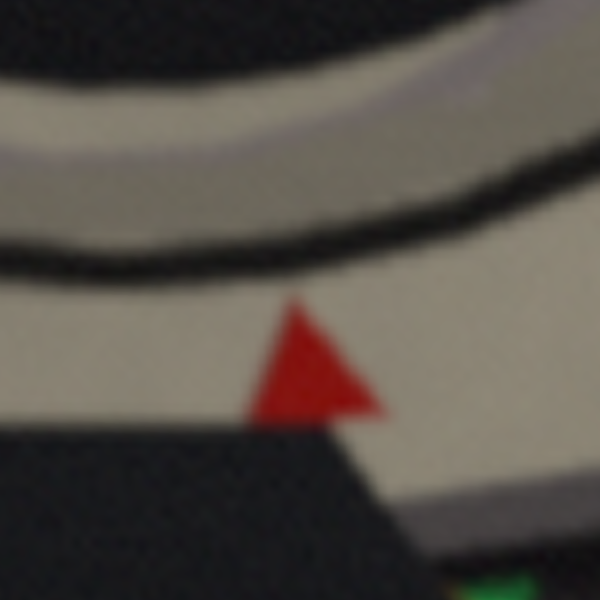

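jog_arm --rows '[0.02,-0.007,0,0,0,0.041,-0.014,0,0,0,0.041,-0.014,-0.02,0,0,0.041,-0.014,-0.04,0,0,0.041,-0.014,-0.05,0,0,0.041,-0.014,-0.058,0,0,0.041,-0.014,-0.063,0,0,0.041,-0.014,-0.0652,0,0,0.041,-0.014,-0.0652,0,0,0.041,-0.014,-0.0652,0,0]'

```text
t: 13.25
ee_pos: [0.5373, 0.0798, 0.1442]
orientation: [-3.141, 0.001, -0.002]
wrist_force: [-0.5, -0.9, 0.1]
finger_gap: 0.006
```

Run:
```python
from h import *
s=arm.state();p,d=arm.camera("wrist");print(s["t"],s["ee_pos"],s["wrist_force"])
cv2.imwrite("pics/v2.png",p)
print(ang(p,s,(.5769,.0334)))
```

```text
13.25 [0.53726832 0.07981422 0.14419038] [-0.46598316 -0.92040965  0.05792699]
{'b': (array([-0.03457064,  0.02203508]), 1519), 'o': (array([ 0.03484234, -0.02329984]), 1558)}
```

View pics/v2.png

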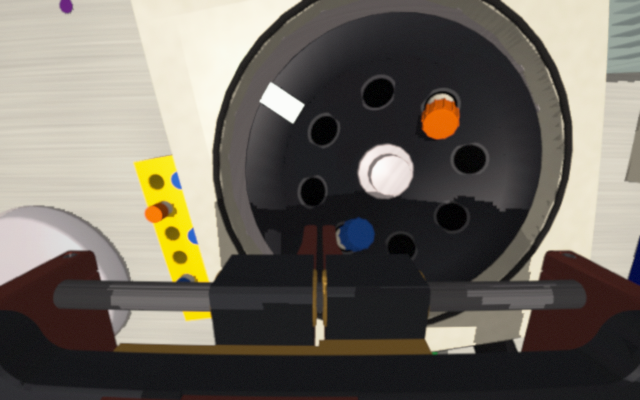

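jog_arm --rows '[0,-0.003,0,0,0,0,-0.008,0,0,0,0,-0.015,0,0,0,0,-0.024,0,0,0,0,-0.036,0,0,0,0,-0.05,0,0,0,0,-0.051,0,0,0,0,-0.051,0.03,0,0,0,-0.051,0.06,0,0,-0.02,-0.051,0.065,0,0]'

```text
t: 14.3
ee_pos: [0.5214, 0.0279, 0.2122]
orientation: [3.141, -0.002, 0.013]
wrist_force: [-0.2, 0.3, 0.7]
finger_gap: 0.001
```

```bash
cat > tr.py <<'E'
from h import *
import json,sys,os
n=int(sys.argv[1]); C=(.5769,.0334)
L=json.load(open("track.json")) if os.path.exists("track.json") else []
for i in range(n):
    s=arm.state();p,d=arm.camera("wrist");b=ang(p,s,C)
    a=[]
    if "o" in b and "b" in b:
        v=b["o"][0]-b["b"][0]; th=np.arctan2(v[1],v[0])+np.pi/2; k=2
    elif "o" in b: v=b["o"][0]; th=np.arctan2(v[1],v[0])+np.pi/2;k=1
    elif "b" in b: v=b["b"][0]; th=np.arctan2(v[1],v[0])-np.pi/2;k=1
    else: print(s["t"],"none");continue
    th-=np.radians(189.13); th=(th+np.pi)%(2*np.pi)-np.pi
    L.append([s["t"],th,k,int(b.get("b",(0,0))[1]),int(b.get("o",(0,0))[1])]); print(round(s["t"],3),round(th,4),L[-1][2:],s["ee_pos"].round(4))
json.dump(L,open("track.json","w")); cv2.imwrite("pics/last.png",p)
E
python3 tr.py 4
```

```text
14.3 0.6331 [2, 1504, 1441] [0.5214 0.0279 0.2122]
14.35 0.8448 [2, 1487, 1459] [0.5157 0.0283 0.2111]
14.4 1.0556 [2, 1486, 1437] [0.5159 0.0284 0.2098]
14.45 1.2662 [2, 1485, 1420] [0.5164 0.0285 0.209 ]
```

View pics/last.png

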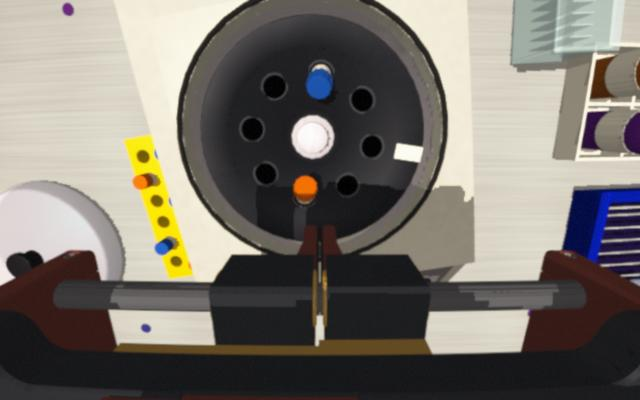

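jog_arm --rows '[-0.01,0.003,0,0,0,-0.018,0.005,-0.01,0,0,-0.018,0.005,-0.025,0,0,-0.018,0.005,-0.035,0,0,-0.018,0.005,-0.035,0,0,-0.018,0.005,-0.035,0,0,-0.018,0.005,-0.035,0,0,-0.018,0.005,-0.035,0,0,-0.018,0.005,-0.042,0,0,-0.018,0.005,-0.049,0,0]'

```text
t: 15.5
ee_pos: [0.4992, 0.0337, 0.1595]
orientation: [-3.142, 0.001, -0.002]
wrist_force: [-0.3, 1.0, 0.2]
finger_gap: 0.008
```

```bash
python3 tr.py 8
```

```text
15.5 -0.7879 [2, 1425, 1443] [0.4992 0.0337 0.1595]
15.55 -0.5951 [2, 1425, 1441] [0.498  0.0338 0.1581]
15.6 -0.4042 [2, 1438, 1452] [0.4978 0.0338 0.1584]
15.65 -0.2135 [2, 1443, 1442] [0.4981 0.0338 0.1588]
15.7 -0.0219 [2, 1449, 1443] [0.4985 0.0338 0.1592]
15.75 0.168 [2, 1451, 1430] [0.4987 0.0338 0.1595]
15.8 0.3562 [2, 1455, 1453] [0.4989 0.0338 0.1596]
15.85 0.5446 [2, 1446, 1447] [0.499  0.0338 0.1597]
```

jog_arm --rows '[-0.0005,-0.0003,-0.003,0,0,-0.0005,-0.0003,-0.006,0,0,-0.0005,-0.0003,-0.009,0,0,-0.0005,-0.0003,-0.011,0,0,-0.0005,-0.0003,-0.0125,0,0,-0.0005,-0.0003,-0.0135,0,0,-0.0005,-0.0003,-0.0143,0,0,-0.0005,-0.0003,-0.0148,0,0,-0.0005,-0.0003,-0.0153,0,0,-0.0005,-0.0003,-0.0153,0,0]'

```text
t: 16.9
ee_pos: [0.4983, 0.0334, 0.1443]
orientation: [-3.142, 0.001, -0.0]
wrist_force: [-0.5, 0.5, 0.0]
finger_gap: 0.006
```

```bash
python3 tr.py 3
cat > fit.py <<'E'
import json,numpy as np,sys
from scipy.integrate import solve_ivp
from scipy.optimize import least_squares
L=np.array(json.load(open("track.json")));L=L[L[:,2]==2];t=L[:,0]-14.3
def sol(p,tt):
    th0,w0,a,b=p; A=w0+a/b
    return th0+A/b*(1-np.exp(-b*tt))-a/b*tt
def vel(p,tt): th0,w0,a,b=p; return (w0+a/b)*np.exp(-b*tt)-a/b
p=np.array([L[0,1],4.25,.15,.037]); 
for end in sorted(set(list(np.arange(.5,t[-1],1.))+[t[-1]+.01])):
    m=t<=end
    if m.sum()<3: continue
    f=lambda p:np.r_[(lambda d:(d+np.pi)%(2*np.pi)-np.pi)(sol(p,t[m])-L[m,1])/.01,(p[2]-.17)/.05,(p[3]-.045)/.015]
    p=least_squares(f,p,x_scale=[.1,.1,.05,.01]).x
r=(sol(p,t)-L[:,1]+np.pi)%(2*np.pi)-np.pi
print("p",p,"rms",np.std(r),"last res",r[-8:].round(4)); ts=np.log(1+p[3]*p[1]/p[2])/p[3]; print("stop t",14.3+ts,"turns total",(sol(p,ts)-p[0])/2/np.pi,"now",L[-1,0],vel(p,t[-1]))
g=np.arange(0,ts,.001);th=sol(p,g);k=np.nonzero(np.diff(np.floor(th/2/np.pi)))[0]
for i in k: print("pass t",round(14.3+g[i],3),"w",vel(p,g[i]).round(3))
E
python3 fit.py
```

```text
16.9 -1.9615 [2, 1454, 1427] [0.4983 0.0334 0.1443]
16.95 -1.7898 [2, 1457, 1418] [0.4983 0.0335 0.1443]
17.0 -1.6192 [2, 1457, 1436] [0.4983 0.0335 0.1444]
p [0.63302615 4.24336719 0.15529655 0.0399731 ] rms 0.00040859104385107103 last res [ 0.0011 -0.0001 -0.0003  0.0004  0.0001 -0.0002 -0.0003  0.0001]
stop t 32.76825834213797 turns total 5.475868914789972 now 17.0 3.411773978296742
pass t 15.705 w 3.799
pass t 17.484 w 3.272
pass t 19.594 w 2.693
pass t 22.262 w 2.028
pass t 26.234 w 1.16
```

jog_arm --rows '[0,0,0,0,0,0,0,0,0,0,0,0,0,0,0,0,0,0,0,0,0,0,0,0,0,0,0,0,0,0,0,0,0,0,0,0,0,0,0,0,0,0,0,0,0,0,0,0,0,0]'

```text
t: 18.05
ee_pos: [0.4983, 0.0335, 0.1443]
orientation: [-3.141, 0.001, 0.0]
wrist_force: [-0.3, 0.7, -0.3]
finger_gap: 0.004
```

jog_arm --rows '[0,0,0,0,0,0,0,0,0,0,0,0,0,0,0,0,0,0,0,0,0,0,0,0,0,0,0,0,0,0,0,0,0,0,0,0,0,0,0,0,0,0,0,0,0,0,0,0,0,0]'

```text
t: 19.05
ee_pos: [0.4983, 0.0335, 0.1443]
orientation: [-3.141, 0.001, -0.0]
wrist_force: [-0.5, 0.1, -0.0]
finger_gap: 0.003
```

jog_arm --rows '[0,0,0,0,0,0,0,0,0,0,0,0,0,0,0,0,0,0,0,0,0,0,0,0,0,0,0,0,0,0,0,0,0,0,0,0,0,0,0,0,0,0,0,0,0,0,0,0,0,0]'

```text
t: 20.05
ee_pos: [0.4983, 0.0335, 0.1443]
orientation: [-3.141, 0.001, 0.0]
wrist_force: [-0.2, -0.7, -0.6]
finger_gap: 0.007
```

```bash
python3 tr.py 3; python3 fit.py
```

```text
20.05 1.187 [2, 1432, 1452] [0.4983 0.0335 0.1443]
20.1 1.3143 [2, 1437, 1449] [0.4983 0.0335 0.1443]
20.15 1.4421 [2, 1435, 1455] [0.4983 0.0335 0.1443]
p [0.63267354 4.24445515 0.16020287 0.03896605] rms 0.0006288265336523818 last res [ 0.0007  0.0004 -0.0009 -0.001  -0.0007 -0.0003  0.0005  0.0001]
stop t 32.500606210844275 turns total 5.42687147769246 now 20.15 2.541233637572706
pass t 15.705 w 3.799
pass t 17.485 w 3.269
pass t 19.598 w 2.686
pass t 22.28 w 2.011
pass t 26.325 w 1.119
```

jog_arm --rows '[0,0,0,0,0,0,0,0,0,0,0,0,0,0,0,0,0,0,0,0,0,0,0,0,0,0,0,0,0,0,0,0,0,0,0,0,0,0,0,0,0,0,0,0,0,0,0,0,0,0]'

```text
t: 21.2
ee_pos: [0.4983, 0.0335, 0.1443]
orientation: [-3.141, 0.001, 0.0]
wrist_force: [0.0, -0.1, 0.2]
finger_gap: 0.004
```

jog_arm --rows '[0,0,0,0,0,0,0,0,0,0,0,0,0,0,0,0,0,0,0,0,0,0,0,0,0,0,0,0,0,0,0,0,0,0,0,0,0,0,0,0,0,0,0,0,0,0,0,0,0,0]'

```text
t: 22.2
ee_pos: [0.4983, 0.0335, 0.1443]
orientation: [-3.142, 0.001, 0.0]
wrist_force: [0.7, 0.6, 0.7]
finger_gap: 0.005
```

```bash
python3 tr.py 3; python3 fit.py
```

```text
22.2 -0.1595 [2, 1437, 1441] [0.4983 0.0335 0.1443]
22.25 -0.0571 [2, 1439, 1442] [0.4983 0.0335 0.1443]
22.3 0.0431 [2, 1440, 1438] [0.4983 0.0335 0.1443]
p [0.6326387  4.2447801  0.15811112 0.03956766] rms 0.0006727135428466878 last res [-0.0012 -0.0009 -0.0002  0.0006  0.0002  0.0005 -0.0006 -0.0001]
stop t 32.59284872112872 turns total 5.440135807748433 now 22.3 2.0087760089187174
pass t 15.705 w 3.799
pass t 17.485 w 3.269
pass t 19.598 w 2.686
pass t 22.278 w 2.014
pass t 26.308 w 1.128
```

jog_arm --rows '[0,0,0,0,0,0,0,0,0,0,0,0,0,0,0,0,0,0,0,0,0,0,0,0,0,0,0,0,0,0,0,0,0,0,0,0,0,0,0,0,0,0,0,0,0,0,0,0,0,0]'

```text
t: 23.35
ee_pos: [0.4983, 0.0335, 0.1443]
orientation: [-3.141, 0.001, -0.0]
wrist_force: [-0.6, -0.4, 0.4]
finger_gap: 0.006
```

jog_arm --rows '[0,0,0,0,0,0,0,0,0,0,0,0,0,0,0,0,0,0,0,0,0,0,0,0,0,0,0,0,0,0,0,0,0,0,0,0,0,0,0,0,0,0,0,0,0,0,0,0,0,0]'

```text
t: 24.35
ee_pos: [0.4983, 0.0335, 0.1443]
orientation: [-3.142, 0.001, -0.0]
wrist_force: [1.3, -0.1, 0.2]
finger_gap: 0.002
```

```bash
python3 tr.py 2
python3 - <<'E'
from h import *
z=np.load("pics/v1.npz")
s=arm.state();p,d=arm.camera("wrist");cv2.imwrite("pics/v5.png",p)
c=(.5769,.0334)
w2=warp("wrist",p,c[0],c[1],.173,.1,800,s); m2=cv2.inRange(cv2.cvtColor(w2,cv2.COLOR_BGR2HSV),(0,0,150),(180,60,255))
yy,xx=np.mgrid[:800,:800];X=.1-yy*.2/799;Y=.1-xx*.2/799;rr=np.hypot(X,Y);m2[(rr<.066)|(rr>.088)]=0
k,l,st,ce=cv2.connectedComponentsWithStats(m2)
for i in range(1,k):
    if st[i,4]>500: sel=l==i; print(st[i,4],np.degrees(np.arctan2(Y[sel].mean(),X[sel].mean())))
b=ang(p,s,c); v=b["o"][0]-b["b"][0]; print("caps line",np.degrees(np.arctan2(v[1],v[0]))+90)
E
python3 fit.py
```

```text
24.35 -2.6065 [2, 1446, 1431] [0.4983 0.0335 0.1443]
24.4 -2.5288 [2, 1451, 1441] [0.4983 0.0335 0.1443]
3348 48.657633626615144
caps line 48.59847948924911
p [0.63255005 4.24504064 0.15736929 0.03979856] rms 0.0006878437672092566 last res [-0.0004  0.0004 -0.      0.0008 -0.0003  0.0002  0.0003 -0.0006]
stop t 32.62404039873587 turns total 5.44425398977002 now 24.4 1.5311417911868732
pass t 15.705 w 3.799
pass t 17.485 w 3.269
pass t 19.598 w 2.686
pass t 22.278 w 2.015
pass t 26.303 w 1.131
```

jog_arm --rows '[0,0,0.002,0,0,0,0,0.004,0,0,0,0,0.004,0,0,0,0,0.004,0,0,0,0,0.004,0,0,0,0,0.004,0,0,0,0,0.004,0,0,0,0,0.004,0,0,0,0,0.004,0,0,0,0,0,0,0]'

```text
t: 25.5
ee_pos: [0.4988, 0.0334, 0.1446]
orientation: [-3.142, 0.001, -0.002]
wrist_force: [-0.3, -0.6, -0.6]
finger_gap: 0.004
```

```bash
python3 tr.py 1; python3 fit.py; python3 -c "
from bench import arm; s=arm.state();print(s['t'],s['ee_pos'])"
```

```text
25.5 -0.9761 [2, 1425, 1437] [0.4988 0.0334 0.1446]
p [0.63258989 4.24495304 0.15752602 0.03974681] rms 0.0006783528390316292 last res [ 0.0004  0.      0.0008 -0.0003  0.0003  0.0001 -0.0008  0.0003]
stop t 32.617729788308864 turns total 5.4434710741924865 now 25.5 1.2959064123411204
pass t 15.705 w 3.799
pass t 17.485 w 3.269
pass t 19.598 w 2.686
pass t 22.278 w 2.014
pass t 26.304 w 1.13
25.55 [0.49811771 0.03347749 0.14370333]
```

jog_arm --rows '[0,0,0,0,0,0,0,0,0,0,0,0,0,0,0,0,0,0,0,0,0,0,0,0,0,0,0,0,0,0,0,0,-0.0033,0,0,0,0,-0.0056,0,0,0,0,-0.0054,0,0,0,0,-0.0052,0,0]'

```text
t: 26.55
ee_pos: [0.4987, 0.0334, 0.1405]
orientation: [3.142, -0.001, 0.002]
wrist_force: [-3.9, 0.2, 12.4]
finger_gap: -0.0
```

```bash
python3 tr.py 3; python3 -c "
from bench import arm; s=arm.state();print(s['t'],s['ee_pos'],s['wrist_force'])"
```

```text
26.55 -0.0401 [2, 1435, 1431] [0.4987 0.0334 0.1405]
26.6 -0.0401 [2, 1436, 1429] [0.4987 0.0334 0.1404]
26.65 -0.0402 [2, 1437, 1434] [0.4987 0.0334 0.1405]
26.7 [0.49866471 0.03340094 0.1404385 ] [-4.25387452 -0.27186971 13.83641888]
```

View pics/last.png

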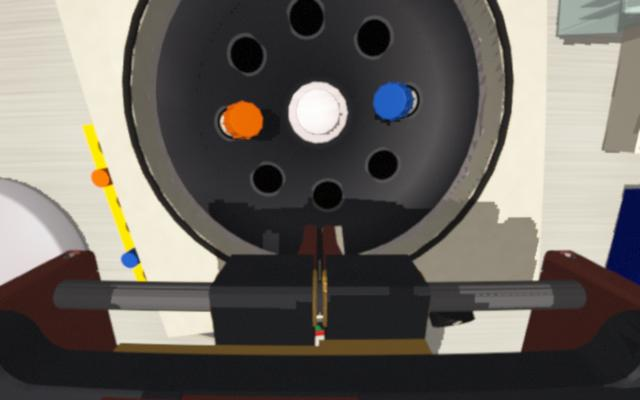

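jog_arm --rows '[0,0,0.001,0,0,0,0,0.003,0,0,0,0,0.01,0,0,0,0,0.03,0,0,0,0,0.05,0,0,0,0.04,0.07,0,0,0,0.07,0.07,0,0,0,0.08,0.07,0,0,0,0.08,0.07,0,0,0,0.08,0.07,0,0]'

```text
t: 27.7
ee_pos: [0.4979, 0.1128, 0.2086]
orientation: [3.141, 0.0, -0.002]
wrist_force: [-0.8, -0.0, 1.3]
finger_gap: 0.004
```

```bash
python3 tr.py 2
python3 - <<'E'
from h import *
s=arm.state();p,d=arm.camera("wrist")
w=warp("wrist",p,.53,.034,.172,.1,800,s);cv2.imwrite("pics/fin.png",w[200:800])
c=(.5769,.0334)
w2=warp("wrist",p,c[0],c[1],.173,.1,800,s); m2=cv2.inRange(cv2.cvtColor(w2,cv2.COLOR_BGR2HSV),(0,0,110),(180,60,255))
yy,xx=np.mgrid[:800,:800];X=.1-yy*.2/799;Y=.1-xx*.2/799;rr=np.hypot(X,Y);m2[(rr<.066)|(rr>.088)]=0
k,l,st,ce=cv2.connectedComponentsWithStats(m2)
for i in range(1,k):
    if st[i,4]>500: sel=l==i; print(st[i,4],np.degrees(np.arctan2(Y[sel].mean(),X[sel].mean()))%360)
E
```

```text
27.7 -0.0409 [2, 1441, 1535] [0.4979 0.1128 0.2086]
27.75 -0.0406 [2, 1443, 1531] [0.4979 0.1125 0.2086]
3926 187.00879417041364
```

View pics/fin.png

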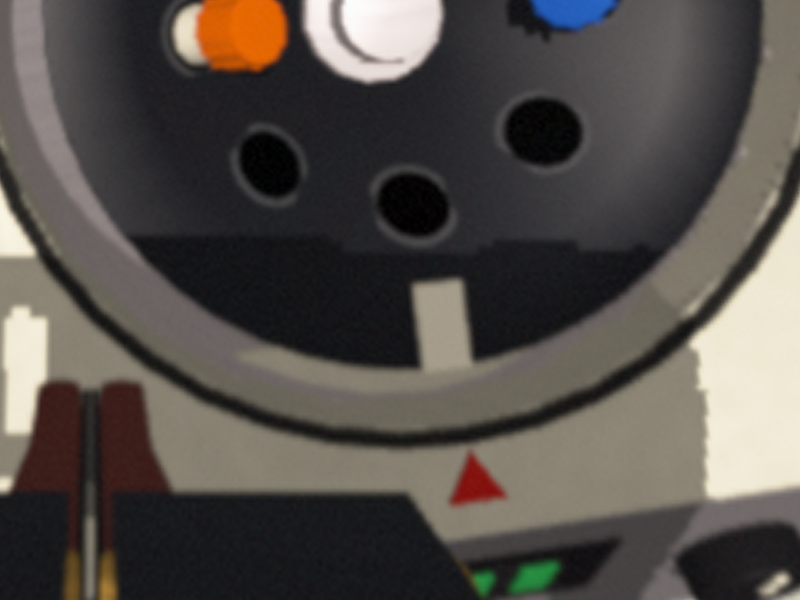

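Run:
```python
from h import *
s=arm.state();p,d=arm.camera("wrist");b=ang(p,s,(.5769,.0334))
print(s["t"],s["wrist_force"],{n:(np.hypot(*v[0]).round(4),v[1]) for n,v in b.items()})
p,d=arm.camera("top");cv2.imwrite("pics/topf.png",p)
a=cv2.imread("pics/top0.png");df=cv2.absdiff(a,p).max(2);print((df[90:290,110:280]>60).sum(),(df[90:270,360:500]>60).sum())
arm.hand_in()
```

```text
27.85 [-0.93145809  0.71987848 -0.08091215] {'b': (np.float64(0.0416), 1441), 'o': (np.float64(0.0408), 1543)}
3098 0
the job is handed in; nothing more can be done
```

View pics/topf.png

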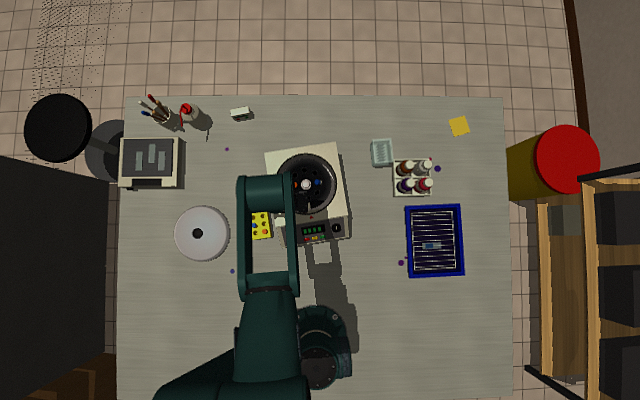

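I flicked the rotor, let it coast and braked it. It stopped about 2.3° short of the load mark, so the white line is off by a few millimetres. I handed it in at about 28 s.

- **Spin:** I pushed the blue cap anticlockwise to about 4.2 rad/s. The rotor then ran untouched for nearly five turns.
- **Brake:** I pressed the fingertip on the flat rim while the rotor was still turning at about 1.1 rad/s. It stopped in one go, and I lifted the finger straight up. It did not move on release: −0.040 rad before and −0.041 rad after.
- **Line against the mark:** The brake took hold about 35 ms earlier than I had aimed for. That leaves the line's outer end about 3.6 mm to the side. The 12 mm line, extended outwards, still covers the wedge tip, but it is not centred. I left it because nudging it round was ruled out, and flicking it again would have been a second go.
- **Tubes:** Both caps read 41 to 42 mm from the axis, as at the start, so both look seated.
- **Other checks:** The top view showed no change on the bench to the robot's right. On the left, the arm itself covers part of the view, so that comparison was not clean. The cover and the visible part of the tube rack look unmoved.
- **Force:** The wrist force was about 14 N during the brake. The highest I read was 16 N, when I touched the rim before the flick.
- **Fingertip offset:** The fingertip's contact surface was about 33 mm behind the stated TCP. I found this by touching the resting rim before the flick, and corrected for it.

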